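# Take the hem gauge off the pressing board

### The arm

A 6-joint arm with a two-finger parallel gripper is mounted at the origin on a cart in front of the work surface, level with it; the furniture and walls round the work are solid. World frame = base frame: x ahead of the robot, y to its left, z up, the work surface at z = 0. Lengths are in m, angles in rad, forces in N, time in s.
With the tool pointing down it reaches from about 0.3 to 0.875 m from the base axis. Payload 6.4 kg.
Tool frame: the origin (TCP) lies midway between the tips of the shut fingers; the grasp point (between the pads) lies 19 mm behind it; z points along the fingers, y is the line along which they close (so a half turn about z gives the same grasp; the last joint's range is limited). The gripper opens to 85 mm and grips with 20 to 120 N. Pads are 22 mm wide; open, the fingers measure 114 mm over their backs; the gripper's body (76 mm by 85 mm) begins 54 mm behind the grasp point. The pads swing forward as they close: fully open they stand 13 mm farther back than shut.
Start: joints at [0.965, 0.181, 1.607, -0, 1.354, -0.206], TCP at [0.224, 0.53, 0.231] pointing down, gripper open.
Joint ranges: [-2.99, 2.99], [-0.89, 2.07], [0.3, 2.58], [-1.14, 4.28], [0, 2.63], [-3.12, 3.12]. Speed limits (rad/s): [2.57, 2.57, 3.01, 3.14, 3.14, 3.14].

### API

Orientations are given as a unit quaternion [w, x, y, z].
In Python, from bench import ctrl gives the robot as it stands. The module is installed in compiled form; this text tells all that it offers.
- The arm moves only by the tool move_arm, never from a script. Its argument "plan" is one flat list of numbers, 6 for each row, row after row: the shift along the world's x, y, z in units of 50 mm (1.0 is 50 mm), then the turn, a rotation vector about the world's x, y, z in rad. A call has 1 to 10 rows; each row is the pose to reach, as a shift and turn from the pose commanded when the call began; what a row does not reach only later rows make up. A row lasts 1/8 s, in which the tool goes at most 62.5 mm and 10.7 degrees, less where a joint would pass 70% of its speed; a pose out of reach is approached as far as the arm can. A call with a gripper value outside its range is refused whole. "grip" is the finger opening in mm, from 0 to 85.4, set as the call begins (left out, the last holds). The fingers move at their own pace and stop on an object; the grip force is fixed at half the most. Time passes only in rows, so rows that repeat a pose let the fingers close. It gives the time, the measured TCP pose, the force, the opening and the grip force at its end, in the units of the state.
- ctrl.get_obs(): the state, without advancing time (a new reading comes with each control period).
- ctrl.camera(name): name is "scene" or "top"; returns a dict with "pixels" (420x560x3 uint8, red, green, blue), "fx", "fy", "cx", "cy" (pixels), "origin" and "attitude" of the camera in the world. Camera axes: x right, y down, z forward; pixel columns grow to the right and rows downward; lengths in m; the calibration is good to about 2 mm. A picture is of the moment at which its call begins. There is no depth.
- ctrl.hand_in(): hands the job in; it is judged then, once.
The state is a dict: "time_s": time; "q": joint angles; "dq": joint speeds; "joint_efforts": joint torques, N m; "eef_pos": TCP position; "eef_rot": TCP orientation; "wrist_force": force on the tool from outside, world axes, zero at the start; "torque": the same for the moment, N m; "opening": opening from 0.0 (shut) to 1.0 (fully open); "grasp_force": force on a finger pad.
Only numpy, scipy, OpenCV 4.12 (cv2) and the standard library are available. Lean on these libraries where they do the work, as an engineer would, in place of code of your own. Each camera call takes 0.05 s, during which the arm holds its last target. There are 200 camera calls.

### The job

Two thin metal plates lie flat on the low wooden pressing board, too thin to pick up there. Slide the long narrow one (the hem gauge) to the left until its end sticks out well past the board's left edge, grip that overhanging end and lift it off, and lay it flat inside the wooden tray. Leave the short wide plate where it lies.

Things in the scene. Friction and masses are not known exactly. Their poses are not given: they have to be found in the camera images.
- gauge: hem gauge: the long narrow one of two flat bare-aluminium plates, 36 mm wide (its x), 150 mm long (its y), 4 mm thick, about 70 g, with fine black ruler ticks along its +x edge and an 8 mm hole 64 mm from the centre towards its -y end. It starts flat on the board, its long axis within about 10 degrees of the board's y. Origin: centre of its underside; z up. It slides on the wood when pressed by a fingertip and dragged; it tips off if its centre passes the edge.
- plate: corner plate: the other aluminium plate, short and wide, 60 mm (x) by 80 mm (y), 4 mm thick, ruler ticks along one long edge; it lies on the board beside the gauge, on the near or the far side. To be left alone. Origin: centre of its underside.
- board: low pressing board of pale wood, fixed, 200 mm (its x) by 220 mm (its y); the flat top is 60 mm above the origin. A 22 mm slab on two rail feet along x, which stand 30 mm in from the left and right edges, so that the left edge overhangs freely. The left edge is at its y = +110 mm. Origin: centre of the underside, on the worktop; turned at most about 9 degrees.
- tray: open wooden tray left of the board, fixed, 150 mm (its x) by 220 mm (its y), 30 mm high, walls and floor 6 mm thick, so inside 138 by 208 mm with the floor 6 mm above the origin. Origin: centre of its underside, on the worktop; turned at most about 9 degrees.

How it is judged:
By the outcome, as a careful person would: the job done as asked, in the order asked, and still so for the second after the job is handed in, with the robot touching nothing.
It also fails if it takes over 42 s, if anything falls off the work surface, if the arm or the gripper's body presses on something with over 40 N, if the wrist force passes 120 N, or if a joint passes its speed limit or range.

## Working session

There is one attempt and no reset: what is moved stays moved. The work goes in short steps, Python scripts to look and compute and a tool call to move; the robot and the scene stay as the last step left them, time stands still between calls to the robot, and variables do not carry over. Pictures are saved under pics/ and viewed, at most 10 in all, crops included, and the job is handed in when it is done.

Besides the shell and the picture viewer there is one more tool, called after "Call:" as name(argument=value, ...) on one line, values as JSON. move_arm: Moves the arm, as the interface text tells. Its arguments: {"type":"object","properties":{"plan":{"type":"array"},"grip":{"type":"number"}},"required":["plan"]}

```bash
mkdir -p pics
cat > h.py <<'E'
import numpy as np, cv2
from bench import ctrl
from scipy.spatial.transform import Rotation as R
def cam(n,f):
    c=ctrl.camera(n); cv2.imwrite('pics/'+f,c['pixels'][:,:,::-1]); return c
def rot(c):
    a=np.array(c['attitude'],float)
    return a if a.shape==(3,3) else R.from_quat(a[[1,2,3,0]]).as_matrix()
def ray(c,uv,z):
    uv=np.atleast_2d(np.array(uv,float))
    d=np.c_[(uv[:,0]-c['cx'])/c['fx'],(uv[:,1]-c['cy'])/c['fy'],np.ones(len(uv))]@rot(c).T
    o=np.array(c['origin']); return o+d*((z-o[2])/d[:,2])[:,None]
E
python3 - <<'E'
from h import *
for n in('top','scene'):
    c=cam(n,n+'0.png'); print(n,{k:c[k] for k in c if k!='pixels'})
o=ctrl.get_obs(); print(o)
E
```

```text
top {'fx': 397.899931743619, 'fy': 397.899931743619, 'cx': 279.1224410886064, 'cy': 211.03950340506043, 'origin': array([0.41894419, 0.06854271, 0.90279827]), 'attitude': array([-0.03974861,  0.71328951, -0.69859888,  0.03997165])}
scene {'fx': 434.6184909929129, 'fy': 434.6184909929129, 'cx': 270.97391140977135, 'cy': 207.7519166808426, 'origin': array([0.89122957, 0.22789448, 0.83136003]), 'attitude': array([-0.13344452,  0.53170456,  0.81378208, -0.19298068])}
{'time_s': 0.1, 'q': array([ 9.64720848e-01,  1.81424457e-01,  1.60794776e+00, -5.20060728e-07,
        1.35383552e+00, -2.06322499e-01]), 'dq': array([-0.00069398, -0.00066403, -0.00169409,  0.00083068,  0.00099784,
        0.00040342]), 'joint_efforts': array([ 1.58758048e-03, -4.45875299e+01, -3.52242064e+01, -3.92236398e-04,
        3.99120647e-03, -1.61297834e-05]), 'eef_pos': array([0.22347573, 0.52922713, 0.23047883]), 'eef_rot': array([-3.18841677e-04,  1.98548161e-01,  9.80090800e-01, -7.41928657e-04]), 'wrist_force': array([-1.14633073, -1.0221478 , -0.19413465]), 'torque': array([-0.00768176, -0.00536488,  0.04179261]), 'grasp_force': 0.0, 'opening': 0.9981542457458451}
```

View pics/top0.png

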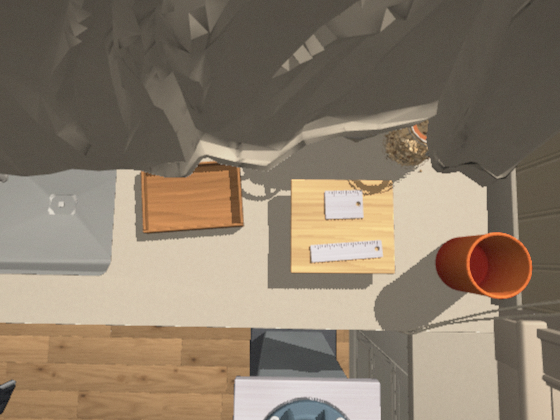

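View pics/scene0.png

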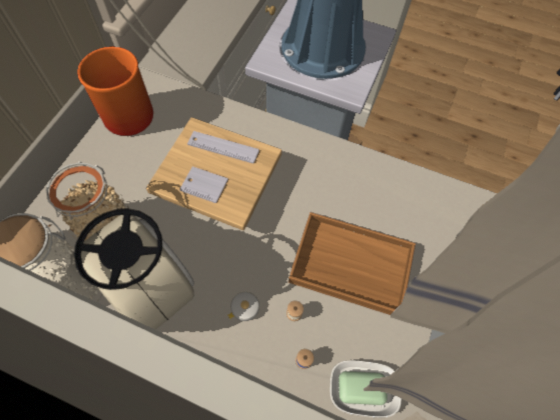

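The top view (left = +y, up = +x) shows the board at about (292–394, 180–273). The gauge lies on its near side at about (310–382, 240–262), with its hole at the right end. The corner plate is on the far side at about (344, 205). The tray is at about (142–242, 165–232), and a large grey hanging thing covers the far side. Next I measure these.

```bash
cat >> h.py <<'E'
def rect(m,c,z,name):
    cs,_=cv2.findContours(m.astype(np.uint8),cv2.RETR_EXTERNAL,cv2.CHAIN_APPROX_NONE)
    k=max(cs,key=cv2.contourArea)[:,0,:]
    P=ray(c,k,z)[:,:2]*1000
    (cx,cy),(w,h),a=cv2.minAreaRect(P.astype(np.float32))
    if w>h: w,h,a=h,w,a-90
    a=(a+90)%180-90   # turn of long axis from world y, about z
    print(name,'c',round(cx,1),round(cy,1),'size',round(w,1),round(h,1),'ang',round(a,1)); return cx,cy,a
def look(f):
    c=cam('top',f); hsv=cv2.cvtColor(c['pixels'],cv2.COLOR_RGB2HSV).astype(int); return c,hsv
E
python3 - <<'E'
from h import *
c,hsv=look('top1.png'); H,S,V=hsv[...,0],hsv[...,1],hsv[...,2]
for n,p in dict(board=(310,225),gauge=(345,254),plate=(340,207),tray=(190,200),rim=(240,200),table=(265,240)).items(): print(n,hsv[p[1],p[0]])
def win(m,u0,u1,v0,v1):
    o=np.zeros(m.shape,bool); o[v0:v1,u0:u1]=m[v0:v1,u0:u1]; return o
metal=(S<50)&(V>120)
rect(win(metal,300,390,234,268),c,.064,'gauge'); rect(win(metal,315,375,184,226),c,.064,'plate')
b=win((S>70)&(V>150),285,400,172,276)
rect(b,c,.06,'board')
t=win((S>105),135,250,155,240); rect(t,c,.03,'tray')
# board/tray corners by hand
print('board',ray(c,[(291,180),(394,181),(395,273),(291,273)],.06)[:,:2].round(3).tolist())
print('tray',ray(c,[(144,233),(243,227),(240,165)],.03)[:,:2].round(3).tolist())
s=ctrl.camera('scene'); M=rot(s)
for uv in((185,174),(240,162)):
  for z in(.1,.2,.3,.4,.5,.6,.7):
    p=ray(c,[uv],z)[0]; q=(p-s['origin'])@M; print(uv,p.round(3),(q[:2]/q[2]*s['fx']+[s['cx'],s['cy']]).round())
I=np.hstack([cv2.resize(c['pixels'][150:280,130:270],(392,364),interpolation=2),cv2.resize(c['pixels'][165:285,280:405],(379,364),interpolation=2)])
cv2.imwrite('pics/crop1.png',I[:,:,::-1])
E
```

```text
board [ 18 106 235]
gauge [  4   8 228]
plate [  0  10 222]
tray [ 13 142 194]
rim [ 13 141 186]
table [ 19  45 216]
gauge c 433.1 -72.8 size 36.5 150.5 ang 5.5
plate c 531.8 -67.0 size 60.3 81.2 ang 2.3
board c 486.8 -65.2 size 199.6 218.2 ang 0.7
tray c 548.0 264.7 size 149.6 221.1 ang 5.5
board [[0.582, 0.045], [0.585, -0.176], [0.389, -0.176], [0.384, 0.042]]
tray [[0.463, 0.365], [0.481, 0.148], [0.62, 0.159]]
(185, 174) [0.582 0.264 0.1  ] [354. 261.]
(185, 174) [0.562 0.24  0.2  ] [355. 223.]
(185, 174) [0.542 0.215 0.3  ] [356. 175.]
(185, 174) [0.521 0.191 0.4  ] [357. 114.]
(185, 174) [0.501 0.167 0.5  ] [359.  33.]
(185, 174) [0.481 0.142 0.6  ] [362. -79.]
(185, 174) [0.46  0.118 0.7  ] [ 366. -244.]
(240, 162) [0.61  0.152 0.1  ] [290. 251.]
(240, 162) [0.586 0.141 0.2  ] [293. 213.]
(240, 162) [0.562 0.131 0.3  ] [296. 166.]
(240, 162) [0.538 0.121 0.4  ] [300. 106.]
(240, 162) [0.515 0.11  0.5  ] [306.  27.]
(240, 162) [0.491 0.1   0.6  ] [314. -84.]
(240, 162) [0.467 0.09  0.7  ] [ 326. -248.]
```

View pics/crop1.png

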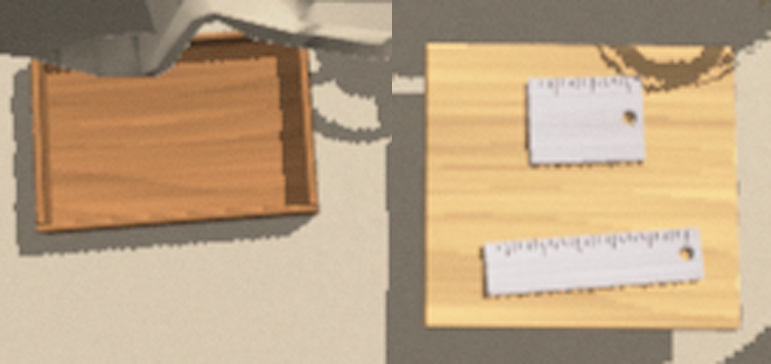

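The sizes match what was given: gauge 36.5×150.5 mm, turned +5.5°, centred at (433, −73) mm; plate 60×81; board 200×218; tray 150×221, turned +5.5°. The grey thing must hang above z≈0.5, because it does not appear in the scene view at the lower heights. Next I approach with the fingers shut, to a point 15 mm behind the gauge's centre.

Call:
move_arm(plan=[1.0, -1.3, 0, 0, 0, -0.15, 1.6, -2.6, -0.2, 0, 0, -0.3, 2.1, -3.9, -0.5, 0, 0, -0.45, 2.5, -5.2, -0.8, 0, 0, -0.6, 2.9, -6.4, -1.2, 0, 0, -0.75, 3.3, -7.6, -1.6, 0, 0, -0.9, 3.6, -8.8, -2.0, 0, 0, -1.0, 3.9, -10.0, -2.2, 0, 0, -1.077, 4.1, -11.2, -2.2, 0, 0, -1.077, 4.22, -12.34, -2.2, 0, 0, -1.077], grip=0)

```text
time_s: 1.45
eef_pos: [0.4277, -0.0439, 0.1234]
eef_rot: [0.0, 0.673, 0.739, 0.0]
wrist_force: [1.8, 0.5, 1.4]
opening: 0.002
grasp_force: 0.0
```

Call:
move_arm(plan=[0, 0, 0, 0, 0, 0, 0, 0, -0.4, 0, 0, 0])

```text
time_s: 1.7
eef_pos: [0.4289, -0.0428, 0.1045]
eef_rot: [0.001, 0.674, 0.739, 0.001]
wrist_force: [0.6, 1.0, -0.9]
opening: -0.001
grasp_force: 0.0
```

Call:
move_arm(plan=[0.11, -0.9, 0, 0, 0, 0, 0.11, -0.9, -0.4, 0, 0, 0, 0.11, -0.9, -0.66, 0, 0, 0, 0.11, -0.9, -0.66, 0, 0, 0])

```text
time_s: 2.2
eef_pos: [0.4321, -0.0855, 0.0695]
eef_rot: [-0.002, 0.673, 0.74, -0.0]
wrist_force: [-0.4, 1.0, -0.2]
opening: -0.003
grasp_force: 0.0
```

Down in small steps until the force shows contact.

Call:
move_arm(plan=[0, 0, -0.07, 0, 0, 0, 0, 0, -0.12, 0, 0, 0, 0, 0, -0.12, 0, 0, 0])

```text
time_s: 2.58
eef_pos: [0.4333, -0.0868, 0.0647]
eef_rot: [0.0, 0.673, 0.74, 0.0]
wrist_force: [0.0, -0.3, 0.3]
opening: 0.0
grasp_force: 0.0
```

Call:
move_arm(plan=[0, 0, -0.04, 0, 0, 0, 0, 0, -0.04, 0, 0, 0])

```text
time_s: 2.82
eef_pos: [0.4337, -0.087, 0.064]
eef_rot: [0.0, 0.673, 0.74, 0.0]
wrist_force: [-5.5, 3.2, 14.9]
opening: 0.002
grasp_force: 7.6
```

Call:
move_arm(plan=[0, 0.1, -0.01, 0, 0, 0, 0, 0.25, -0.01, 0, 0, 0, 0, 0.4, -0.01, 0, 0, 0, 0, 0.55, -0.01, 0, 0, 0, 0, 0.7, -0.01, 0, 0, 0, 0, 0.7, -0.01, 0, 0, 0])

```text
time_s: 3.58
eef_pos: [0.4356, -0.0531, 0.064]
eef_rot: [0.003, 0.673, 0.74, 0.001]
wrist_force: [-0.1, -1.3, 10.2]
opening: -0.0
grasp_force: 4.7
```

Run:
```python
from h import *
c=cam('top','top2.png'); cam('scene','scene2.png')
I=np.vstack([cv2.imread('pics/top2.png')[150:330,120:520],cv2.imread('pics/scene2.png')[70:330,100:500]])
cv2.imwrite('pics/crop2.png',I)
```

```text
(no output)
```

View pics/crop2.png

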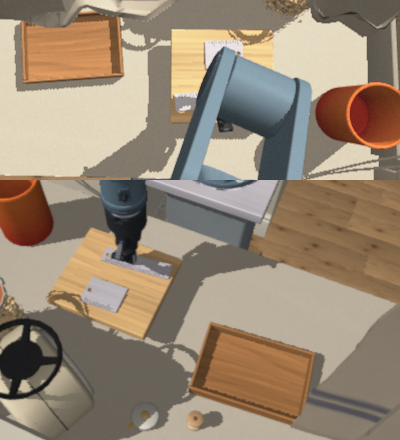

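The scene view shows the gauge moved with the finger: its left end went from full-image column 257 to 272, and it now sits near the board's left edge. I keep dragging.

Call:
move_arm(plan=[0, 0.15, -0.005, 0, 0, 0, 0, 0.3, -0.005, 0, 0, 0, 0, 0.45, -0.005, 0, 0, 0, 0, 0.6, -0.005, 0, 0, 0, 0, 0.75, -0.005, 0, 0, 0, 0, 0.9, -0.005, 0, 0, 0, 0, 1.05, -0.005, 0, 0, 0, 0, 1.2, -0.005, 0, 0, 0, 0, 1.2, -0.005, 0, 0, 0])

```text
time_s: 4.8
eef_pos: [0.4361, 0.007, 0.064]
eef_rot: [0.003, 0.673, 0.74, 0.001]
wrist_force: [0.3, -2.7, 10.3]
opening: -0.003
grasp_force: 5.5
```

Run:
```python
from h import *
c=cam('top','top3.png'); cam('scene','scene3.png')
I=np.vstack([cv2.imread('pics/top3.png')[150:330,120:520],cv2.imread('pics/scene3.png')[70:330,100:500]])
cv2.imwrite('pics/crop3.png',I)
```

```text
(no output)
```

View pics/crop3.png

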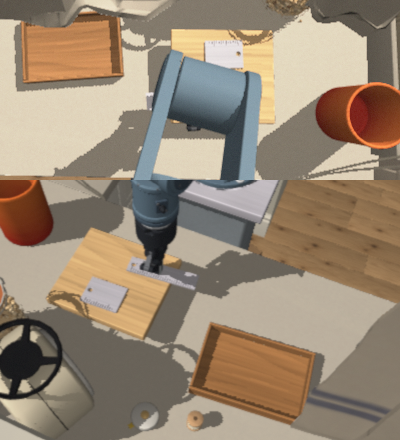

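The left end now overhangs: in the top view it sits at about column 267, so y≈94 mm, with the board edge at 44 mm. I lift, move aside so the arm stops hiding the gauge, and measure it again.

Call:
move_arm(plan=[0, 0, 0.5, 0, 0, 0, 0, 0, 1.5, 0, 0, 0, -0.5, 1, 1.8, 0, 0, 0, -1, 2, 1.8, 0, 0, 0, -1.5, 3, 1.8, 0, 0, 0, -2, 4, 1.8, 0, 0, 0, -2, 4.6, 1.8, 0, 0, 0, -2, 4.8, 1.8, 0, 0, 0], grip=0)

```text
time_s: 5.9
eef_pos: [0.333, 0.2494, 0.1521]
eef_rot: [0.0, 0.672, 0.74, 0.0]
wrist_force: [0.1, -1.0, -0.8]
opening: 0.001
grasp_force: 0.0
```

Run:
```python
from h import *
c,hsv=look('top4.png'); H,S,V=hsv[...,0],hsv[...,1],hsv[...,2]
def win(m,u0,u1,v0,v1):
    o=np.zeros(m.shape,bool); o[v0:v1,u0:u1]=m[v0:v1,u0:u1]; return o
metal=(S<28)&(V>150)
rect(win(metal,255,390,234,268),c,.064,'gauge'); rect(win(metal,315,375,184,226),c,.064,'plate')
print(ctrl.get_obs()['eef_pos'])
cv2.imwrite('pics/crop4.png',cv2.resize(c['pixels'][150:340,130:410,::-1],None,fx=2,fy=2))
```

```text
gauge c 435.8 21.1 size 38.2 149.5 ang 5.2
plate c 530.9 -67.2 size 57.9 78.6 ang 1.2
[0.33320528 0.24942323 0.15203736]
```

View pics/crop4.png

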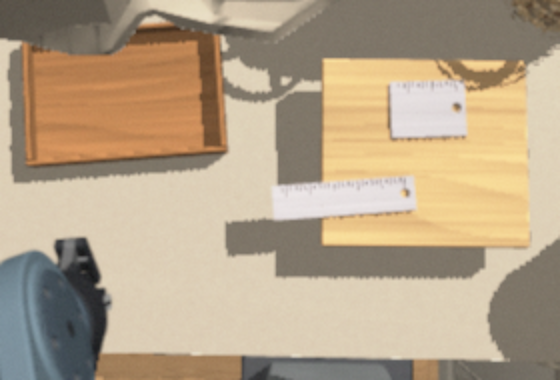

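The gauge is centred at (435.5, 21) mm, turned 5.2°, with its end at y≈96, so about 52 mm overhangs. The plate has not moved. I grip the end across its width at about (430.5, 75), pointing straight down.

Call:
move_arm(plan=[0.4, -0.9, -0.1, 0, 0, 0, 0.9, -1.8, -0.3, 0, 0, 0, 1.4, -2.7, -0.6, 0, 0, 0, 1.95, -3.49, -0.6, 0, 0, 0, 1.95, -3.49, -0.6, 0, 0, 0, 1.95, -3.49, -0.6, 0, 0, 0], grip=65)

```text
time_s: 6.7
eef_pos: [0.4302, 0.073, 0.1216]
eef_rot: [-0.001, 0.674, 0.739, -0.0]
wrist_force: [-0.3, -0.4, -0.5]
opening: 0.761
grasp_force: 0.0
```

Call:
move_arm(plan=[0, 0.04, -0.5, 0, 0, 0, 0, 0.04, -1.0, 0, 0, 0, 0, 0.04, -1.44, 0, 0, 0, 0, 0.04, -1.44, 0, 0, 0, 0, 0.04, -1.44, 0, 0, 0])

```text
time_s: 7.32
eef_pos: [0.4308, 0.0761, 0.0506]
eef_rot: [0.0, 0.673, 0.74, 0.0]
wrist_force: [0.5, -0.3, 0.1]
opening: 0.757
grasp_force: 0.0
```

Call:
move_arm(plan=[0, 0, -0.02, 0, 0, 0, 0, 0, -0.02, 0, 0, 0, 0, 0, -0.02, 0, 0, 0, 0, 0, -0.02, 0, 0, 0, 0, 0, -0.02, 0, 0, 0, 0, 0, -0.02, 0, 0, 0], grip=10)

```text
time_s: 8.07
eef_pos: [0.4313, 0.0756, 0.0492]
eef_rot: [0.0, 0.673, 0.74, 0.0]
wrist_force: [0.7, 2.4, 4.8]
opening: 0.402
grasp_force: 59.4
```

Gripped: opening about 34 mm, pad force 59 N. Now I lift and check.

Call:
move_arm(plan=[0, 0, 0.2, 0, 0, 0, 0, 0, 0.6, 0, 0, 0, 0, 0, 1.2, 0, 0, 0, 0, 0, 1.6, 0, 0, 0, 0, 0, 1.6, 0, 0, 0])

```text
time_s: 8.7
eef_pos: [0.4316, 0.0754, 0.1302]
eef_rot: [0.001, 0.673, 0.74, 0.001]
wrist_force: [-0.3, -0.2, -2.0]
opening: 0.4
grasp_force: 59.7
```

Run:
```python
from h import *
cam('top','top5.png'); cam('scene','scene5.png')
I=np.vstack([cv2.imread('pics/top5.png')[150:330,120:520],cv2.imread('pics/scene5.png')[70:330,100:500]])
cv2.imwrite('pics/crop5.png',I)
```

```text
(no output)
```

View pics/crop5.png

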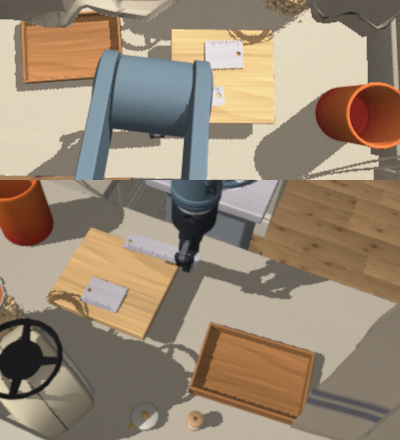

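The gauge is held level: in the scene crop it runs from about (127, 243) to the gripper at (190, 250). I carry it over the tray.

Call:
move_arm(plan=[0.1, 0.5, 0, 0, 0, 0, 0.4, 1.2, 0, 0, 0, 0, 0.7, 1.9, 0, 0, 0, 0, 1.0, 2.6, 0, 0, 0, 0, 1.3, 3.3, 0, 0, 0, 0, 1.6, 4.0, 0, 0, 0, 0, 1.8, 4.5, 0, 0, 0, 0, 1.88, 4.83, 0, 0, 0, 0, 1.88, 4.83, 0, 0, 0, 0, 1.88, 4.83, 0, 0, 0, 0])

```text
time_s: 10.05
eef_pos: [0.5241, 0.3162, 0.1282]
eef_rot: [-0.0, 0.673, 0.739, -0.001]
wrist_force: [0.1, 0.4, -0.8]
opening: 0.4
grasp_force: 59.7
```

Run:
```python
from h import *
cam('top','top6.png'); cam('scene','scene6.png')
I=np.vstack([cv2.imread('pics/top6.png')[120:300,100:500],cv2.imread('pics/scene6.png')[120:400,130:530]])
cv2.imwrite('pics/crop6.png',I)
```

```text
(no output)
```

View pics/crop6.png

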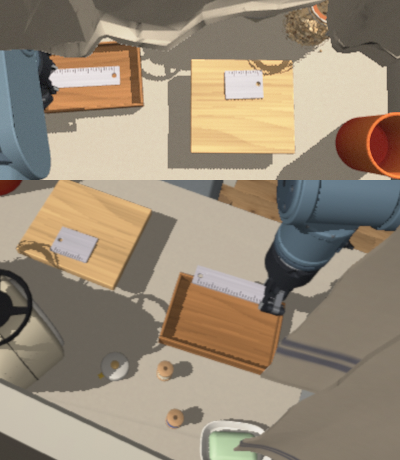

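The gauge is over the tray and clear of its walls (right end at about (217, 195) in the full top view). Lowering it.

Call:
move_arm(plan=[0, 0, -0.5, 0, 0, 0, 0, 0, -1.1, 0, 0, 0, 0, 0, -1.7, 0, 0, 0, 0, 0, -2.2, 0, 0, 0, 0, 0, -2.4, 0, 0, 0, 0, 0, -2.4, 0, 0, 0, 0, 0, -2.4, 0, 0, 0])

```text
time_s: 11.02
eef_pos: [0.5257, 0.3173, 0.0102]
eef_rot: [0.0, 0.673, 0.739, 0.001]
wrist_force: [-0.7, -0.3, -0.2]
opening: 0.398
grasp_force: 59.7
```

Call:
move_arm(plan=[0, 0, -0.03, 0, 0, 0, 0, 0, -0.03, 0, 0, 0])

```text
time_s: 11.28
eef_pos: [0.5251, 0.3172, 0.0079]
eef_rot: [0.0, 0.673, 0.74, 0.0]
wrist_force: [-0.3, -0.2, -1.8]
opening: 0.401
grasp_force: 59.7
```

Call:
move_arm(plan=[0, 0, 0, 0.04, 0, 0, 0, 0, -0.02, 0.07, 0, 0, 0, 0, -0.04, 0.07, 0, 0, 0, 0, -0.04, 0.07, 0, 0])

```text
time_s: 11.78
eef_pos: [0.5249, 0.3168, 0.0058]
eef_rot: [-0.023, 0.673, 0.739, 0.026]
wrist_force: [-1.2, -1.8, 4.3]
opening: 0.396
grasp_force: 62.1
```

The far end has touched the floor, so I release by opening only partway.

Call:
move_arm(plan=[0, 0, 0, 0, 0, 0, 0, 0, 0, 0, 0, 0, 0, 0, 0, 0, 0, 0, 0, 0, 0, 0, 0, 0], grip=52)

```text
time_s: 12.28
eef_pos: [0.5247, 0.3171, 0.0053]
eef_rot: [-0.024, 0.673, 0.739, 0.026]
wrist_force: [-0.1, -0.9, 0.7]
opening: 0.606
grasp_force: 0.0
```

Call:
move_arm(plan=[0, 0, 0.3, 0, 0, 0, 0, 0, 0.9, 0, 0, 0, 0, 0, 1.6, -0.07, 0, 0, 0, 0, 2.4, -0.07, 0, 0, -0.8, 0, 3, -0.07, 0, 0, -2, 0.3, 3, -0.07, 0, 0, -3.2, 0.6, 3, -0.07, 0, 0, -4, 1, 3, -0.07, 0, 0, -4, 1, 3, -0.07, 0, 0, -4, 1, 3, -0.07, 0, 0])

```text
time_s: 13.52
eef_pos: [0.3255, 0.3674, 0.1564]
eef_rot: [0.0, 0.673, 0.74, 0.001]
wrist_force: [1.5, 0.7, 0.4]
opening: 0.61
grasp_force: 0.0
```

Run:
```python
from h import *
c,hsv=look('top7.png'); S,V=hsv[...,1],hsv[...,2]; cam('scene','scene7.png')
m=np.zeros(S.shape,bool); m[165:235,140:245]=((S<40)&(V>120))[165:235,140:245]; rect(m,c,.01,'gauge')
m=np.zeros(S.shape,bool); m[184:226,315:375]=((S<50)&(V>120))[184:226,315:375]; rect(m,c,.064,'plate')
I=np.vstack([cv2.imread('pics/top7.png')[120:300,100:500],cv2.imread('pics/scene7.png')[120:400,130:530]])
cv2.imwrite('pics/crop7.png',I)
```

```text
gauge c 528.8 261.7 size 35.8 149.9 ang 4.3
plate c 531.8 -67.0 size 60.3 81.2 ang 2.3
```

View pics/crop7.png

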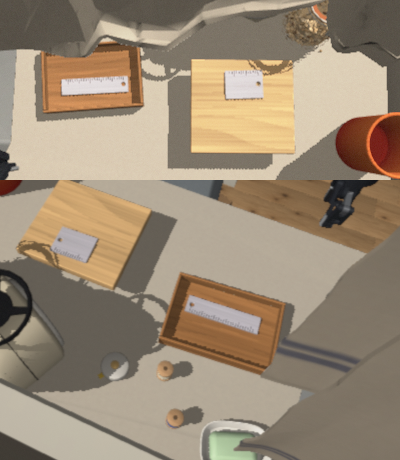

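The gauge lies flat on the tray floor, centred at (529, 262) mm and measuring 36×150 mm at floor height. The plate is exactly where it started and the arm is clear.

```bash
python3 -c "
from bench import ctrl; print(ctrl.hand_in())"
```

```text
the job is handed in; nothing more can be done
None
```

The hem gauge was slid out past the board's left edge, gripped by its overhanging end, lifted off and laid flat in the tray; the corner plate stayed put, and the job was handed in at about 13.6 s.

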